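# Close the tumbling barrel: screw the lid to its mark and bolt it

## Task

Close up the tumbling barrel for a run: screw its lid on clockwise until the keeper on the lid stands squarely in line with the bolt on the barrel's face (it can be screwed past, so stop there), slide the bolt all the way across into the keeper, and swing the bolt's handle down into its notch. Leave the loose valve parts and the spanner on the mat where they lie.

Things in the scene. Friction and masses are not known exactly. Their poses are not given: they have to be found in the camera images.
- drum: Grey barrel of a bench tumbler, 300 mm across, 120 mm deep, on a blue base. Its flat face leans 32 degrees from level (middle 190 mm, upper edge 270 mm above the table); a worm drive holds it still. Origin: centre of the face, on the lid's axis. z points straight out of the face, x in the face from the lid's axis towards the bolt. (x, y, z) below are mm in this frame.
- lid (a joint): Turn of the screw lid about the barrel's z axis, rad. 0 = keeper exactly in line with the bolt; negative = not screwed far enough (starts -2.4 to -1.4). Grows as the lid is turned clockwise seen from outside (tightening); its soft gasket lets it go on past 0 to +0.5. About 0.15 N m of friction, stays where left, sinks 6 mm per full turn.
- lid_bar (a point): Centre of the black grip bar on the lid, on its axis: (0, 0, 34) at lid 0, up to 2.3 mm further out before. The bar is 80 mm long, 18 wide, 38 high (z 8 to 46) on an aluminium disc 148 mm across, top at z 8. Frame turns with the lid: x along the bar to the keeper, z out. At lid = q the bar points -q rad (counter-clockwise) from the barrel's x. 40 mm beside the bar are free.
- keeper_mouth (a point): Mouth of the keeper: a yellow-zinc staple on the lid beyond one end of the bar, 49 to 70 mm from the lid's axis, open to the rim, z 8 to 33, red mark on top. Cheeks 16 mm apart, flared to about 22 mm at the mouth, so that a slightly misaligned bolt pulls the lid true. This point is 68 mm from the axis, at z 18. Axes as lid_bar.
- bolt (a joint): Slide of the barrel bolt, m: 0 = drawn back (starts 0 to 0.006), 0.032 = fully home through the keeper, where it stops. It moves along the barrel's -x, towards the lid. Dark steel rod 12 mm thick, axis at y 0, z 18; its round nose is at x 79 when drawn, x 47 when home. About 2 N of friction.
- bolt_notch (a point): Middle of the notch in the bolt's case, on the rod's axis, at (98, 0, 18); axes as the barrel. The yellow-zinc case (x 80 to 142, 23 mm wide, 28 high, on a plate 44 mm wide) has a slot along its top for the handle; the notch, 15 mm wide, is cut in its -y side at the lid end of the slot.
- handle (a joint): Swing of the bolt's handle about the rod's axis, rad: 0 = standing straight out of the face (+z), grows towards the barrel's -y, 1.2 = right down in the notch, where it stops. The slot lets it swing only with the bolt within about 3 mm of home; once down it locks the bolt. Light friction: stays where left.
- bolt_knob (a point): Centre of the red ball, 16 mm across, on the bolt's handle (8 mm thick, ball centre 42 mm from the rod's axis): at (130 - 1000 bolt, -42 sin(handle), 18 + 42 cos(handle)), so (130, 0, 60) with the bolt drawn and handle up, and (98, -39, 33) at the end. Axes: x as the barrel's, z along the handle.
- ribbed_sleeve: Bystander: silver ribbed sleeve, upright, 34 mm across and 40 mm high. Origin: centre of its underside.
- valve_cage: Bystander: dark steel disc with nine holes, 42 mm across and 18 mm high. Origin: centre of its underside.
- seat_ring: Bystander: rusty ring, 46 mm across and 16 mm high. Origin: centre of its underside.
- spanner: Bystander: a steel spanner 170 mm long lying flat. Origin: centre of its underside.

How it is judged:
On the way, in this order (a step that is already met when the one before it is completed fails the run):
1. the lid is screwed round until its keeper is in line with the bolt (value of joint lid between -0.12 and 0.12 rad), for 0.2 s.
2. the bolt is slid home through the keeper (value of joint bolt above 0.027 m and value of joint lid between -0.08 and 0.08 rad), for 0.1 s.
3. the handle is swung down into the notch (value of joint handle above 0.95 rad), for 0.2 s.
At the end, for the whole second after the job is handed in: The lid is screwed to the bolt (within 0.08 rad, as the keeper holds it), the bolt is home in the keeper (26 of 32 mm or more), its handle lies down in the notch (0.9 rad or more) and all is still (value of joint lid between -0.08 and 0.08 rad and value of joint bolt above 0.026 m and value of joint handle above 0.9 rad and velocity of joint lid between -0.1 and 0.1 rad/s and velocity of joint handle between -0.1 and 0.1 rad/s); the robot touches nothing.
It fails at once if a loose part or the spanner on the mat is moved by more than 25 mm (distance of any of ribbed_sleeve, valve_cage, seat_ring, spanner from where it was at the start of the episode above 0.025 m).
It fails at once if a loose part is tipped over (angle between any of ribbed_sleeve, valve_cage, seat_ring's own z axis and vertical above 0.6 rad).
It also fails if it takes over 70 s, if anything falls off the work surface, if the arm or the gripper's body presses on something with over 40 N, if the wrist force passes 120 N, or if a joint passes its speed limit or range.

## Robot

A 6-joint arm with a two-finger parallel gripper is mounted at the origin on the work surface. World frame = base frame: x ahead of the robot, y to its left, z up, the work surface at z = 0. Lengths are in m, angles in rad, forces in N, time in s.
With the tool pointing down it reaches from about 0.375 to 0.9 m from the base axis. Payload 3.1 kg.
Tool frame: the origin (TCP) lies at the very end of the fingers, on their centre line; the grasp point (between the pads) lies 19 mm behind it; z points along the fingers, y is the line along which they close (so a half turn about z gives the same grasp; the last joint's range is limited). The gripper opens to 87 mm and grips with 3 to 60 N. Pads are 19 mm wide; open, the fingers measure 117 mm over their backs; the gripper's body (75 mm by 190 mm) begins 51 mm behind the grasp point.
Start: joints at [1.073, 0.527, 1.433, -0, 1.181, -0.178], TCP at [0.196, 0.593, 0.223] pointing down, gripper open.
Joint ranges: [-3.08, 3.08], [-0.75, 2.2], [0.22, 2.44], [-1.43, 4.57], [0, 2.65], [-2.85, 2.85]. Speed limits (rad/s): [2.79, 2.79, 3.14, 3.14, 3.14, 3.14].

## Interface

Orientations are given as a unit quaternion [x, y, z, w].
In Python, from rig import status, viewer, robot gives the robot as it stands.
- The arm moves only by the tool arm_command, never from a script. Its arguments are lists of equal length, an entry for each row: "delta_rot": the turn, a rotation vector about the tool's x, y, z in degrees, a list of three; "delta_pos": the shift along the tool's x, y, z in m, a list of three; "gripper": the closure, from -1 (fully open) to 1 (shut). In form: {"delta_rot": [[rx, ry, rz], ...], "delta_pos": [[dx, dy, dz], ...], "gripper": [gripper, ...]}. A call has 1 to 12 rows; each row is the pose to reach, as a shift and turn from the pose commanded when the call began, along the tool's axes at that moment; what a row does not reach only later rows make up. A row lasts 1/12 s, in which the tool goes at most 41.7 mm and 7.16 degrees, less where a joint would pass 70% of its speed; a pose out of reach is approached as far as the arm can. A call with a gripper value outside its range is refused whole. The fingers move at their own pace and stop on an object; "grip_force" is the grip in N (left out, the last holds). Time passes only in rows, so rows that repeat a pose let the fingers close. It gives the time, the measured TCP pose, the force, the opening and the grip force at its end, in the units of the state.
- status.get_obs(): the state, without advancing time (a new reading comes with each control period).
- viewer.camera(name): name is "side" or "top"; returns a dict with "pixels" (400x640x3 uint8, blue, green, red), "fx", "fy", "cx", "cy" (pixels), "pose" (4x4, takes a point from camera to world coordinates). Camera axes: x right, y down, z forward; pixel columns grow to the right and rows downward; lengths in m; the calibration is good to about 2 mm. A picture is of the moment at which its call begins. There is no depth.
- robot.hand_in(): hands the job in; it is judged then, once.
The state is a dict: "time": time; "q": joint angles; "joint_velocities": joint speeds; "joint_torque": joint torques, N m; "position": TCP position; "tool_rot": TCP orientation; "ft_force": force on the tool from outside, world axes, zero at the start; "moment": the same for the moment, N m; "grip_width": finger opening in m; "grip_force": force on a finger pad.
Only numpy, scipy, OpenCV 4.12 (cv2) and the standard library are available. Lean on these libraries where they do the work, as an engineer would, in place of code of your own. Each camera call takes 0.05 s, during which the arm holds its last target. There are 200 camera calls.

## Working session

There is one attempt and no reset: what is moved stays moved. The work goes in short steps, Python scripts to look and compute and a tool call to move; the robot and the scene stay as the last step left them, time stands still between calls to the robot, and variables do not carry over. Pictures are saved under pics/ and viewed, at most 10 in all, crops included, and the job is handed in when it is done.

Besides the shell and the picture viewer there is one more tool, called as name(argument=value, ...), one argument or row to a line, values as JSON. arm_command: Moves the arm, as the interface text tells. Its arguments: {"type":"object","properties":{"delta_rot":{"type":"array","items":{"type":"array","items":{"type":"number"}}},"delta_pos":{"type":"array","items":{"type":"array","items":{"type":"number"}}},"gripper":{"type":"array","items":{"type":"number"}},"grip_force":{"type":"number"}},"required":["delta_rot","delta_pos","gripper"]}

```bash
mkdir -p pics; ls; python3 - <<'E'
from rig import status, viewer, robot
import cv2,numpy as np
np.set_printoptions(precision=4,suppress=True)
for n in ["side","top"]:
    c=viewer.camera(n); cv2.imwrite(f"pics/{n}0.png",c["pixels"]); print(n,c["fx"],c["fy"],c["cx"],c["cy"]);print(c["pose"])
print(status.get_obs())
E
```

```text
pics
side 430.59215505473315 430.59215505473315 317.54178942715083 191.6258372078828
[[ 0.9938 -0.0589  0.0945  0.4434]
 [-0.1096 -0.6705  0.7338 -0.7641]
 [ 0.0201 -0.7396 -0.6728  0.8333]
 [ 0.      0.      0.      1.    ]]
top 496.6668908262566 496.6668908262566 324.1297801871274 206.43718882315727
[[ 0.0196 -0.9969  0.0756  0.4533]
 [-0.9998 -0.0202 -0.0078 -0.0395]
 [ 0.0093 -0.0754 -0.9971  1.4823]
 [ 0.      0.      0.      1.    ]]
{'time': 0.1, 'q': array([ 1.0735,  0.5284,  1.4338,  0.    ,  1.1814, -0.1785]), 'joint_velocities': array([-0.001 , -0.0008, -0.0009, -0.0004,  0.003 ,  0.0013]), 'joint_torque': array([ -0.0007, -44.0988, -17.715 ,   0.0634,   0.0534,  -0.    ]), 'position': array([0.1955, 0.5929, 0.2217]), 'tool_rot': array([ 0.1587,  0.9873, -0.0009, -0.0003]), 'ft_force': array([0.6704, 0.7141, 0.8198]), 'moment': array([-0.0265,  0.0145,  0.0053]), 'grip_force': 0.0, 'grip_width': 0.0868477391765296}
```

View pics/side0.png

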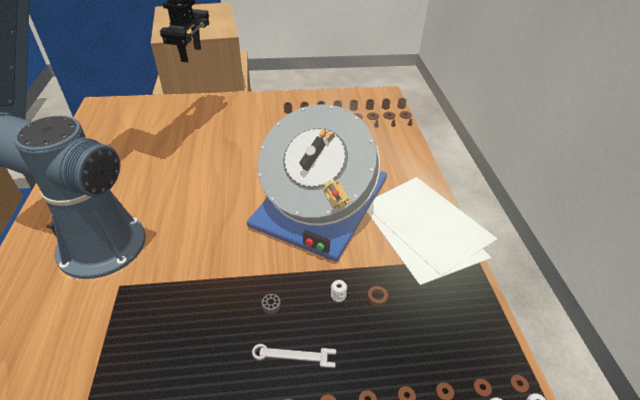

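View pics/top0.png

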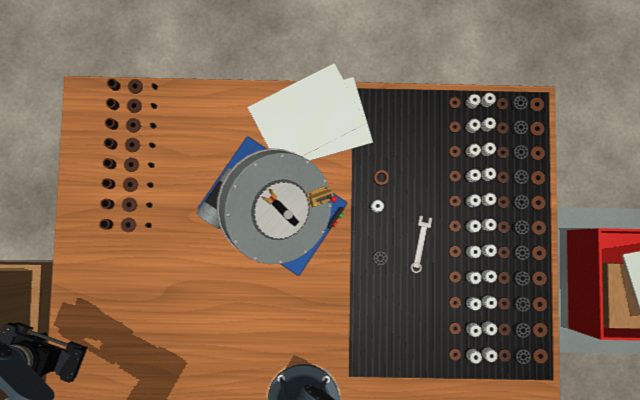

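The side view has the drum face at about (318,160), with the keeper near (327,136) and the bolt case near (336,192). In the top view the lid is at about (283,208), the keeper near (270,195) and the bolt near (322,197). I'll enlarge both.

```bash
python3 - <<'E'
import cv2,numpy as np
a=cv2.imread("pics/side0.png")[95:235,245:395]; b=cv2.imread("pics/top0.png")[135:275,205:355]
cv2.imwrite("pics/crop0.png",np.hstack([cv2.resize(i,(398,372) if 0 else (400,373),interpolation=cv2.INTER_CUBIC) for i in(a,b)]))
E
```

```text
(no output)
```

View pics/crop0.png

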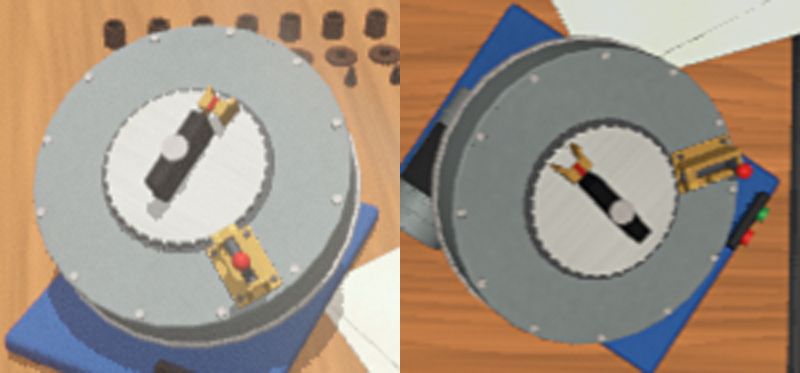

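```bash
cat > h.py <<'E'
import cv2,numpy as np
from rig import status,viewer,robot
from scipy.spatial.transform import Rotation as R
np.set_printoptions(precision=4,suppress=True,linewidth=140)
def proj(c,P):
    T=np.linalg.inv(c["pose"]); p=np.atleast_2d(P)@T[:3,:3].T+T[:3,3]
    return np.c_[c["fx"]*p[:,0]/p[:,2]+c["cx"],c["fy"]*p[:,1]/p[:,2]+c["cy"]]
def ray(c,uv):
    d=c["pose"][:3,:3]@[(uv[0]-c["cx"])/c["fx"],(uv[1]-c["cy"])/c["fy"],1]; return c["pose"][:3,3],d/np.linalg.norm(d)
def tri(c1,u1,c2,u2):
    o1,d1=ray(c1,u1);o2,d2=ray(c2,u2)
    s=np.linalg.lstsq(np.c_[d1,-d2],o2-o1,rcond=None)[0]
    a,b=o1+s[0]*d1,o2+s[1]*d2; return (a+b)/2,np.linalg.norm(a-b)
def red(c,box):
    x0,y0,x1,y1=box; im=c["pixels"][y0:y1,x0:x1].astype(int)
    m=((im[...,2]>110)&(im[...,1]<75)&(im[...,0]<75)).astype(np.uint8)
    n,_,st,ce=cv2.connectedComponentsWithStats(m); return [(st[i,4],ce[i]+[x0,y0]) for i in range(1,n)]
E
python3 - <<'E'
from h import *
S,T=viewer.camera("side"),viewer.camera("top")
print("redS",red(S,(245,95,395,235)),"redT",red(T,(205,135,355,275)))
for c,x0,y0,x1,y1 in((S,245,95,395,235),(T,205,135,355,275)):
    g=cv2.cvtColor(c["pixels"],cv2.COLOR_BGR2GRAY)
    th=cv2.morphologyEx(g,cv2.MORPH_TOPHAT,np.ones((5,5)))[y0:y1,x0:x1]
    n,_,st,ce=cv2.connectedComponentsWithStats((th>25).astype(np.uint8))
    print("blobs",[(tuple((ce[i]+[x0,y0]).round(1)),int(st[i,4])) for i in range(1,n) if st[i,4]<14])
    hsv=cv2.cvtColor(c["pixels"],cv2.COLOR_BGR2HSV)
    m=((g>170)&(hsv[...,1]<40)).astype(np.uint8); m[:y0]=0;m[y1:]=0;m[:,:x0]=0;m[:,x1:]=0
    n,l,st,ce=cv2.connectedComponentsWithStats(m)
    for i in np.argsort(-st[1:,4])[:3]+1:
        k,_=cv2.findContours((l==i).astype(np.uint8),0,2); h=cv2.convexHull(k[0]); print("white",st[i],cv2.fitEllipse(h))
E
```

```text
redS [(np.int32(1), array([334., 195.]))] redT [(np.int32(12), array([272.    , 198.1667])), (np.int32(25), array([333.56, 198.6 ])), (np.int32(1), array([342., 211.])), (np.int32(17), array([334.6471, 223.4118]))]
blobs [((np.float64(330.8), np.float64(106.2)), 6), ((np.float64(302.5), np.float64(108.2)), 8), ((np.float64(355.9), np.float64(111.2)), 9), ((np.float64(380.6), np.float64(115.1)), 11), ((np.float64(364.8), np.float64(116.6)), 5), ((np.float64(356.0), np.float64(117.5)), 6), ((np.float64(392.1), np.float64(119.7)), 7), ((np.float64(374.4), np.float64(120.8)), 5), ((np.float64(377.0), np.float64(119.0)), 1), ((np.float64(277.5), np.float64(123.0)), 6), ((np.float64(316.0), np.float64(128.5)), 2), ((np.float64(321.0), np.float64(128.0)), 1), ((np.float64(323.0), np.float64(128.0)), 1), ((np.float64(311.0), np.float64(129.0)), 1), ((np.float64(319.2), np.float64(130.8)), 4), ((np.float64(324.0), np.float64(130.5)), 2), ((np.float64(335.3), np.float64(135.8)), 6), ((np.float64(319.3), np.float64(136.3)), 3), ((np.float64(371.0), np.float64(140.5)), 6), ((np.float64(262.2), n
[... 1618 characters left out ...]
 np.float64(212.2)), 6), ((np.float64(327.5), np.float64(212.0)), 6), ((np.float64(372.0), np.float64(216.5)), 4), ((np.float64(347.5), np.float64(233.5)), 2)]
white [ 258  104  122  113 8886] ((318.9086608886719, 161.5867919921875), (112.90735626220703, 122.62266540527344), 81.64698028564453)
white [367 188  28  47 886] ((396.7742919921875, 211.1344451904297), (46.55997085571289, 57.21002960205078), 80.738037109375)Traceback (most recent call last):
  File "<stdin>", line 13, in <module>
cv2.error: OpenCV(4.12.0) /io/opencv/modules/imgproc/src/shapedescr.cpp:361: error: (-201:Incorrect size of input array) There should be at least 5 points to fit the ellipse in function 'fitEllipseNoDirect'
```

```bash
python3 - <<'E'
from h import *
S,T=viewer.camera("side"),viewer.camera("top")
h=cv2.cvtColor(S["pixels"],cv2.COLOR_BGR2HSV)
m=(((h[...,0]<6)|(h[...,0]>174))&(h[...,1]>140)&(h[...,2]>90)).astype(np.uint8); m[:95]=0;m[230:]=0;m[:,:260]=0;m[:,380:]=0
n,_,st,ce=cv2.connectedComponentsWithStats(m); print("redS",[(int(st[i,4]),ce[i].round(1)) for i in range(1,n)])
g=cv2.cvtColor(T["pixels"],cv2.COLOR_BGR2GRAY)
th=cv2.morphologyEx(g,cv2.MORPH_TOPHAT,np.ones((5,5)))
n,_,st,ce=cv2.connectedComponentsWithStats((th>20).astype(np.uint8))
r=np.hypot(*(ce-[276,208]).T)
print([(ce[i].round(1).tolist(),int(st[i,4])) for i in range(1,n) if 2<=st[i,4]<20 and 38<r[i]<66])
E
```

```text
redS [(7, array([324.3, 133.3])), (28, array([334.7, 192.3]))]
[([281.8, 155.4], 5), ([301.5, 155.0], 2), ([305.3, 156.0], 7), ([308.2, 160.4], 12), ([254.8, 163.8], 6), ([240.4, 173.6], 5), ([324.5, 180.5], 4), ([234.2, 185.7], 10), ([325.5, 200.4], 17), ([333.5, 198.5], 4), ([330.0, 205.3], 7), ([227.5, 214.3], 6), ([340.5, 215.0], 2), ([225.0, 216.5], 2), ([222.5, 230.5], 2), ([322.8, 231.4], 5), ([225.0, 235.5], 2), ([228.0, 239.5], 6), ([235.1, 241.1], 8), ([232.6, 245.3], 7), ([304.8, 251.4], 5), ([254.7, 257.8], 6), ([280.0, 261.5], 6), ([264.9, 264.5], 8), ([275.5, 265.0], 2), ([280.0, 265.5], 4)]
```

```bash
cat > fit.py <<'E'
from h import *
from scipy.optimize import least_squares
S,T=viewer.camera("side"),viewer.camera("top")
t=np.array([(281.8,155.4),(307.7,162),(324.5,180.5),(330,205.3),(322.8,231.4),(304.8,251.4),(280,261.5),(254.7,257.8),(235.1,241.1),(227.5,214.3),(234.2,185.7),(254.8,163.8)])
s=np.array([(371,140.5),(371.1,169.1),(355,195.5),(327.5,212),(296.8,212.2),(272,198),(259.8,174),(262.2,146.6),(277.5,123),(302.5,108.2),(330.8,106.2),(356,117.5)])
P=[tri(S,a,T,b) for a,b in zip(s,t)]; print("gaps mm",np.array([p[1] for p in P])*1e3)
P=np.array([p[0] for p in P]); c=P.mean(0); n=np.linalg.svd(P-c)[2][2]; n*=np.sign(n[2])
print("c",c,"n",n,"tilt",np.degrees(np.arccos(n[2])),"r",np.linalg.norm(P-c,axis=1))
kn,e=tri(S,(334.7,192.3),T,(333.56,198.6)); mk,e2=tri(S,(324.3,133.3),T,(272,198.2)); print("knob",kn,e,"mark",mk,e2)
az=np.arctan2(n[1],n[0])
def frame(c,az,n,p):
    z=np.array([np.sin(np.radians(32))*np.cos(az),np.sin(np.radians(32))*np.sin(az),np.cos(np.radians(32))])
    x=p-c; x=x-z*(x@z); x/=np.linalg.norm(x); return np.c_[x,np.cross(z,x),z]
def res(v):
    c,az,ph,b,r,zs=v[:3],v[3],v[4],v[5],v[6],v[7]
    z=np.array([np.sin(np.radians(32))*np.cos(az),np.sin(np.radians(32))*np.sin(az),np.cos(np.radians(32))])
    e1=np.cross([0,0,1],z);e1/=np.linalg.norm(e1);e2=np.cross(z,e1)
    a=v[8]-np.arange(12)*np.pi/6
    Q=c+r*(np.cos(a)[:,None]*e1+np.sin(a)[:,None]*e2)+zs*z
    x=np.cos(ph)*e1+np.sin(ph)*e2
    K=c+x*(.130-b)+.060*z
    return np.r_[(proj(S,Q)-s).ravel(),(proj(T,Q)-t).ravel(),(proj(S,K)-[334.7,192.3]).ravel()*2,(proj(T,K)-[333.56,198.6]).ravel()*2,(c[2]-.19)*300,(b-.003)*300]
F=frame(c,az,n,kn);z=F[:,2];e1=np.cross([0,0,1],z);e1/=np.linalg.norm(e1);e2=np.cross(z,e1)
ph=np.arctan2(F[:,0]@e2,F[:,0]@e1); d=P[0]-c
o=least_squares(res,np.r_[c,az,ph,.003,.138,.001,np.arctan2(d@e2,d@e1)],loss="soft_l1",x_scale=np.r_[[.01]*3,.1,.1,.001,.01,.001,.1])
print("fit",o.x,"cost",o.cost,"max",abs(o.fun[:48]).max(),"rms",np.sqrt((o.fun[:48]**2).mean()),"knobres",o.fun[48:]);v=o.x
az=v[3];z=np.array([np.sin(np.radians(32))*np.cos(az),np.sin(np.radians(32))*np.sin(az),np.cos(np.radians(32))])
e1=np.cross([0,0,1],z);e1/=np.linalg.norm(e1);e2=np.cross(z,e1);x=np.cos(v[4])*e1+np.sin(v[4])*e2
F=np.c_[x,np.cross(z,x),z]; np.savez("drum.npz",c=v[:3],F=F)
print(F); print("knob in drum mm",(kn-v[:3])@F*1e3,"mark",(mk-v[:3])@F*1e3, "mark ang",np.degrees(np.arctan2(*((mk-v[:3])@F)[[1,0]])))
E
python3 fit.py
```

```text
gaps mm [0.5906 0.2256 0.5156 1.6271 0.2835 0.9386 0.011  0.3276 0.4108 0.5971 0.5969 0.6682]
c [0.5401 0.0625 0.1888] n [-0.2851 -0.4401  0.8515] tilt 31.628912002718348 r [0.1424 0.1429 0.1426 0.1437 0.1427 0.1423 0.1429 0.1425 0.143  0.1427 0.1433 0.1429]
knob [ 0.5711 -0.0737  0.1952] 0.0014189915652148362 mark [0.5649 0.0814 0.2452] 0.00036966175390650203
fit [ 0.5406  0.0634  0.1872 -2.1409 -0.6745  0.0025  0.1428  0.0019  0.6307] cost 1.6046136429817366 max 0.5273719409860291 rms 0.19641269253259255 knobres [ 0.4484 -0.269   0.1735  0.7235 -0.8511 -0.1548]
[[ 0.3716  0.8832 -0.286 ]
 [-0.8674  0.2205 -0.4461]
 [-0.3309  0.4139  0.848 ]]
knob in drum mm [127.5761   0.059   59.2499] mark [-25.84    49.4757  34.2621] mark ang 117.57702176921161
```

```bash
cat >> h.py <<'E'
try:
    _d=np.load("drum.npz"); C=np.array([_d["c"][0],_d["c"][1],.188]); F=_d["F"]
except Exception: pass
def pose(ang,flip=0):   # tool z=-n, tool x at angle ang(deg) in face
    a=np.radians(ang+180*flip); x=F@[np.cos(a),np.sin(a),0]; z=-F[:,2]; return np.c_[x,np.cross(z,x),z]
def go(p_mm,Rt):        # print delta from current measured pose
    o=status.get_obs(); R0=R.from_quat(o["tool_rot"]); 
    print("dpos",R0.inv().apply(C+F@(np.array(p_mm)/1e3)-o["position"]),"drot",np.degrees((R0.inv()*R.from_matrix(Rt)).as_rotvec()))
def where():
    o=status.get_obs(); M=R.from_quat(o["tool_rot"]).as_matrix(); print("t",o["time"],"q",o["q"],"tcp drum mm",(o["position"]-C)@F*1e3,"x ang",np.degrees(np.arctan2(*(F.T@M[:,0])[[1,0]])),"z",F.T@M[:,2],"w",o["grip_width"],"F",F.T@o["ft_force"],"M",F.T@o["moment"])
E
python3 - <<'E'
from h import *
o=status.get_obs();q=o["q"]
f=lambda q:(R.from_euler("Z",q[0])*R.from_euler("Y",q[1]+q[2])*R.from_euler("ZYZ",[q[3],q[4],q[5]+np.pi/2]))
print((f(q).inv()*R.from_quat(o["tool_rot"])).magnitude())
for fl in(0,1):
  for a in(117.6,60,0):
    for q1,s in((-.1,1.8),):
      e=((R.from_euler("Z",q1)*R.from_euler("Y",s)).inv()*R.from_matrix(pose(a,fl))).as_euler("ZYZ"); print(fl,a,e[0],e[1],(e[2]-np.pi/2+np.pi)%(2*np.pi)-np.pi)
  go((0,0,180),pose(117.6,fl))
E
```

```text
6.502197749722968e-16
0 117.6 0.5495537310008533 1.1302387350793157 0.4770949091196157
0 60 0.5495537310008534 1.1302387350793155 1.4824045582683496
0 0 0.5495537310008531 1.1302387350793157 2.529602109464947
dpos [-0.4698 -0.4877 -0.1181] drot [-27.6384  26.0696 111.9611]
1 117.6 0.5495537310008534 1.1302387350793157 -2.664497744470178
1 60 0.5495537310008534 1.1302387350793157 -1.6591880953214435
1 0 0.5495537310008534 1.1302387350793157 -0.6119905441248461
dpos [-0.4698 -0.4877 -0.1181] drot [-23.1485 -24.5415 -62.7918]
```

arm_command(
  delta_rot=[
    [0,0,-5],
    [0,0,-10],
    [0,0,-16],
    [0,0,-22],
    [0,0,-28],
    [-5,-5,-34],
    [-9,-10,-40],
    [-14,-15,-46],
    [-18,-20,-52],
    [-23,-24.5,-58],
    [-23,-24.5,-62.8],
    [-23.1,-24.5,-62.8],
  ],
  delta_pos=[
    [0,0,-0.04],
    [0,0,-0.08],
    [0,0,-0.12],
    [0,0,-0.16],
    [-0.03,-0.03,-0.18],
    [-0.06,-0.06,-0.18],
    [-0.09,-0.09,-0.18],
    [-0.12,-0.12,-0.18],
    [-0.15,-0.15,-0.18],
    [-0.18,-0.18,-0.18],
    [-0.21,-0.21,-0.18],
    [-0.23,-0.23,-0.18],
  ],
  gripper=[-1,-1,-1,-1,-1,-1,-1,-1,-1,-1,-1,-1],
  grip_force=25,
)

```text
time: 1.4
position: [0.3174, 0.3499, 0.4022]
tool_rot: [-0.325, 0.916, 0.136, 0.193]
ft_force: [-0.0, -0.6, -0.5]
grip_width: 0.0868
grip_force: 0.0
```

```bash
python3 -c "
from h import *
where(); go((0,0,130),pose(117.6,1))"
```

```text
t 1.4 q [ 0.4453 -0.0818  1.8442  0.2732  0.9732 -1.9162] tcp drum mm [-402.4004  -45.2988  117.635 ] x ang -69.30506454444969 z [ 0.0685 -0.0507 -0.9964] w 0.08680067786003433 F [ 0.6598 -0.3488 -0.1604] M [-0.2189 -0.1422 -0.0116]
dpos [ 0.1005 -0.3923  0.0129] drot [-2.3935 -4.2656 -6.8059]
```

arm_command(
  delta_rot=[
    [0,0,0],
    [-1,-2,-3],
    [-2.4,-4.3,-6.8],
    [-2.4,-4.3,-6.8],
    [-2.4,-4.3,-6.8],
    [-2.4,-4.3,-6.8],
    [-2.4,-4.3,-6.8],
    [-2.4,-4.3,-6.8],
    [-2.4,-4.3,-6.8],
    [-2.4,-4.3,-6.8],
    [-2.4,-4.3,-6.8],
    [-2.4,-4.3,-6.8],
  ],
  delta_pos=[
    [0.01,-0.04,-0.03],
    [0.02,-0.08,-0.03],
    [0.03,-0.12,-0.03],
    [0.04,-0.16,-0.03],
    [0.05,-0.2,-0.03],
    [0.06,-0.24,-0.03],
    [0.07,-0.28,-0.02],
    [0.08,-0.32,-0.01],
    [0.09,-0.36,0],
    [0.1,-0.392,0.013],
    [0.1,-0.392,0.013],
    [0.1,-0.392,0.013],
  ],
  gripper=[-1,-1,-1,-1,-1,-1,-1,-1,-1,-1,-1,-1],
)

```text
time: 2.4
position: [0.5191, 0.092, 0.3595]
tool_rot: [-0.36, 0.898, 0.144, 0.207]
ft_force: [0.4, 0.4, -0.2]
grip_width: 0.087
grip_force: 0.0
```

```bash
python3 -c "
from h import *
where(); go((0,0,20),pose(117.6,1))"
```

```text
t 2.4 q [-0.3302  0.1484  1.7367  0.5376  1.1752 -2.854 ] tcp drum mm [-89.5383  58.3221 138.7859] x ang -64.9587912753969 z [ 0.0349 -0.0347 -0.9988] w 0.08701932630011086 F [-0.1767  0.3428 -0.479 ] M [-0.2389 -0.1177 -0.0742]
dpos [ 0.0852 -0.0543  0.1238] drot [-0.9138 -2.6696 -2.5358]
```

arm_command(
  delta_rot=[
    [0,0,7],
    [0,0,14],
    [0,0,21],
    [0,0,28],
    [0,0,35],
    [0,0,42],
    [0,0,49],
    [0,0,56],
    [0,0,63],
    [0,0,70],
    [0,0,77],
    [0,0,84],
  ],
  delta_pos=[
    [0,0,0],
    [0,0,0],
    [0,0,0],
    [0,0,0],
    [0,0,0],
    [0,0,0],
    [0,0,0],
    [0,0,0],
    [0,0,0],
    [0,0,0],
    [0,0,0],
    [0,0,0],
  ],
  gripper=[-1,-1,-1,-1,-1,-1,-1,-1,-1,-1,-1,-1],
)

```text
time: 3.4
position: [0.5173, 0.0933, 0.3599]
tool_rot: [0.336, 0.908, 0.246, 0.056]
ft_force: [-0.4, 0.3, -0.9]
grip_width: 0.0871
grip_force: 0.0
```

```bash
python3 -c "
from h import *
where(); go((0,0,100),pose(117.6,0))"
```

```text
t 3.4 q [-0.3289  0.1452  1.7395  0.5376  1.1759 -1.3819] tcp drum mm [-91.5081  57.1429 139.1011] x ang -149.20052123013983 z [ 0.0341 -0.0351 -0.9988] w 0.08713450276039207 F [-0.0848 -0.6535 -0.7563] M [-0.2367 -0.2459 -0.0113]
dpos [-0.0489 -0.0939  0.0442] drot [-1.573   2.7201 93.1636]
```

arm_command(
  delta_rot=[
    [0,0,7],
    [0,0,14],
    [0,0,21],
    [0,0,28],
    [0,0,35],
    [0,0,42],
    [0,0,49],
    [0,0,56],
    [0,0,63],
    [0,0,70],
    [0,0,77],
    [0,0,84],
  ],
  delta_pos=[
    [-0.005,-0.01,0.005],
    [-0.01,-0.02,0.01],
    [-0.015,-0.03,0.015],
    [-0.02,-0.04,0.02],
    [-0.025,-0.05,0.025],
    [-0.03,-0.06,0.03],
    [-0.035,-0.07,0.035],
    [-0.04,-0.08,0.04],
    [-0.049,-0.094,0.044],
    [-0.049,-0.094,0.044],
    [-0.049,-0.094,0.044],
    [-0.049,-0.094,0.044],
  ],
  gripper=[-1,-1,-1,-1,-1,-1,-1,-1,-1,-1,-1,-1],
)

```text
time: 4.4
position: [0.5127, 0.0181, 0.2728]
tool_rot: [0.857, 0.449, 0.22, -0.123]
ft_force: [-0.0, -0.3, -0.1]
grip_width: 0.0871
grip_force: 0.0
```

```bash
python3 -c "
from h import *
where(); go((0,0,60),pose(117.6,0)); go((0,0,20),pose(117.6,0))"
```

```text
t 4.4 q [-0.4951  0.2678  1.8525  0.5922  1.0577 -0.197 ] tcp drum mm [  0.852    0.5051 100.0436] x ang 126.7238442708571 z [ 0.0339 -0.0352 -0.9988] w 0.08713311742678015 F [ 0.3015 -0.1334  0.1128] M [-0.3053 -0.2032 -0.0616]
dpos [ 0.002  -0.0012  0.04  ] drot [0.5733 2.7453 9.1306]
dpos [ 0.004  -0.0015  0.0799] drot [0.5733 2.7453 9.1306]
```

Approach to z≈20 with the right angle, then close.

arm_command(
  delta_rot=[
    [0.3,1.5,5],
    [0.6,2.7,9.1],
    [0.6,2.7,9.1],
    [0.6,2.7,9.1],
    [0.6,2.7,9.1],
    [0.6,2.7,9.1],
    [0.6,2.7,9.1],
  ],
  delta_pos=[
    [0.001,-0.001,0.01],
    [0.002,-0.001,0.025],
    [0.003,-0.001,0.04],
    [0.003,-0.001,0.055],
    [0.004,-0.0015,0.07],
    [0.004,-0.0015,0.08],
    [0.004,-0.0015,0.08],
  ],
  gripper=[-1,-1,-1,-1,-1,-1,-1],
)

```text
time: 4.98
position: [0.5343, 0.0557, 0.2037]
tool_rot: [0.883, 0.381, 0.227, -0.155]
ft_force: [-0.3, -0.6, -0.3]
grip_width: 0.0871
grip_force: 0.0
```

```bash
python3 -c "
from h import *
where(); go((0,0,20),pose(117.6,0))
S,T=viewer.camera('side'),viewer.camera('top')
cv2.imwrite('pics/g1.png',np.hstack([cv2.resize(i,(400,373)) for i in (S['pixels'][95:235,245:395],T['pixels'][135:275,205:355])]))"
```

```text
t 4.9833 q [-0.425   0.4085  1.9145  0.7431  0.8856 -0.1724] tcp drum mm [-0.8625 -0.793  18.5101] x ang 117.9822181558166 z [-0.0023 -0.0034 -1.    ] w 0.08710142303559297 F [ 0.5087 -0.5591  0.061 ] M [-0.3589 -0.2347  0.0039]
dpos [ 0.0003  0.0011 -0.0015] drot [-0.2092  0.1118  0.382 ]
```

View pics/g1.png

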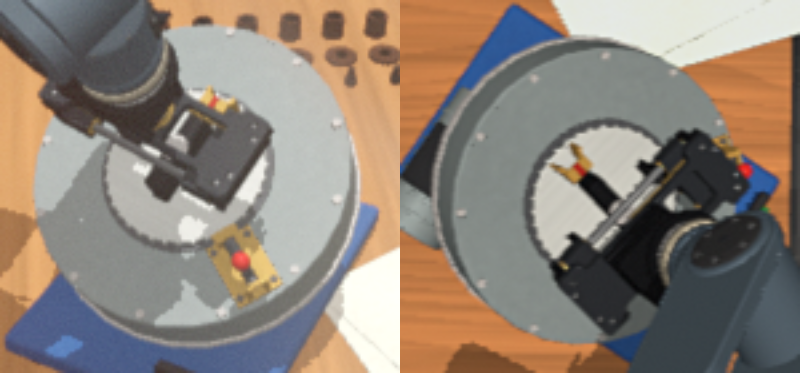

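In both views the fingers straddle the bar, so I'll close now.

arm_command(
  delta_rot=[
    [0,0,0],
    [0,0,0],
    [0,0,0],
    [0,0,0],
    [0,0,0],
    [0,0,0],
    [0,0,0],
    [0,0,0],
    [0,0,0],
  ],
  delta_pos=[
    [0,0.001,0],
    [0,0.001,0],
    [0,0.001,0],
    [0,0.001,0],
    [0,0.001,0],
    [0,0.001,0],
    [0,0.001,0],
    [0,0.001,0],
    [0,0.001,0],
  ],
  gripper=[1,1,1,1,1,1,1,1,1],
  grip_force=25,
)

```text
time: 5.83
position: [0.5358, 0.0539, 0.2049]
tool_rot: [0.883, 0.381, 0.228, -0.154]
ft_force: [0.7, 0.4, 0.1]
grip_width: 0.035
grip_force: 0.0
```

```bash
python3 -c "
from h import *
where()"
```

```text
t 5.8333 q [-0.4271  0.4072  1.9114  0.7425  0.8868 -0.1719] tcp drum mm [ 0.8137  0.7299 19.932 ] x ang 118.00011330967054 z [-0.     -0.0008 -1.    ] w 0.034997306267416435 F [-0.182   0.758  -0.2797] M [-0.3482 -0.2197 -0.03  ]
```

arm_command(
  delta_rot=[
    [0,0,0],
    [0,0,0],
    [0,0,0],
    [0,0,0],
    [0,0,0],
    [0,0,0],
  ],
  delta_pos=[
    [0,-0.001,0],
    [0,-0.001,0],
    [0,-0.001,0],
    [0,-0.001,0],
    [0,-0.001,0],
    [0,-0.001,0],
  ],
  gripper=[1,1,1,1,1,1],
)

```text
time: 6.33
position: [0.5346, 0.0551, 0.205]
tool_rot: [0.883, 0.381, 0.228, -0.155]
ft_force: [-2.3, 0.8, 1.6]
grip_width: 0.0178
grip_force: 25.0
```

```bash
python3 -c "
from h import *
where()"
```

```text
t 6.3333 q [-0.4263  0.406   1.9139  0.7431  0.8869 -0.172 ] tcp drum mm [-0.6558 -0.0798 19.8629] x ang 117.98589691182399 z [-0.0013 -0.0014 -1.    ] w 0.01781560468791944 F [-2.0322 -1.19    1.6468] M [-0.4494  0.0786 -0.1029]
```

arm_command(
  delta_rot=[
    [0,0,5],
    [0,0,10],
    [0,0,15],
    [0,0,20],
    [0,0,25],
    [0,0,30],
    [0,0,35],
    [0,0,40],
    [0,0,45],
    [0,0,50],
    [0,0,55],
    [0,0,60],
  ],
  delta_pos=[
    [0,0,0],
    [0,0,0],
    [0,0,0],
    [0,0,0.0003],
    [0,0,0.0004],
    [0,0,0.0005],
    [0,0,0.0006],
    [0,0,0.0007],
    [0,0,0.0008],
    [0,0,0.0009],
    [0,0,0.001],
    [0,0,0.001],
  ],
  gripper=[1,1,1,1,1,1,1,1,1,1,1,1],
)

```text
time: 7.33
position: [0.5345, 0.0563, 0.2045]
tool_rot: [0.955, -0.113, 0.119, -0.249]
ft_force: [-2.5, 3.4, 2.5]
grip_width: 0.0177
grip_force: 25.0
```

```bash
python3 -c "
from h import *
where()"
```

```text
t 7.3333 q [-0.4246  0.4073  1.9144  0.745   0.8865  0.8776] tcp drum mm [-1.5666 -0.107  18.8718] x ang 57.806326685400116 z [-0.0031 -0.0017 -1.    ] w 0.01772704687511567 F [-4.7096 -0.4366  1.3341] M [-0.4055  0.5752  0.0834]
```

arm_command(
  delta_rot=[
    [0,0,5],
    [0,0,10],
    [0,0,15],
    [0,0,20],
    [0,0,25],
    [0,0,30],
    [0,0,35],
    [0,0,40],
    [0,0,45],
    [0,0,50],
    [0,0,54],
    [0,0,54],
  ],
  delta_pos=[
    [0,0,0],
    [0,0,0],
    [0,0,0],
    [0,0,0.0003],
    [0,0,0.0004],
    [0,0,0.0005],
    [0,0,0.0006],
    [0,0,0.0007],
    [0,0,0.0008],
    [0,0,0.0009],
    [0,0,0.001],
    [0,0,0.001],
  ],
  gripper=[1,1,1,1,1,1,1,1,1,1,1,1],
)

```text
time: 8.33
position: [0.5353, 0.0572, 0.2041]
tool_rot: [0.8, -0.533, -0.007, -0.277]
ft_force: [-2.0, 4.8, 6.9]
grip_width: 0.0177
grip_force: 25.0
```

```bash
python3 -c "
from h import *
where()
S,T=viewer.camera('side'),viewer.camera('top')
print([ (c, proj(c_,C+F@np.array([.0555,0,.033]))) for c,c_ in (('S',S),('T',T))])
cv2.imwrite('pics/g2.png',np.hstack([cv2.resize(i,(400,373)) for i in (S['pixels'][115:220,280:392],T['pixels'][135:275,225:375])]))"
```

```text
t 8.3333 q [-0.423   0.4088  1.9143  0.7484  0.8851  1.8166] tcp drum mm [-1.9441  0.601  17.9736] x ang 3.9172087361557177 z [-0.004  -0.0001 -1.    ] w 0.01773096155190652 F [-7.2192  2.1749  4.2696] M [-0.0741  1.0168 -0.2761]
[('S', array([[322.3653, 170.5231]])), ('T', array([[304.815 , 205.6266]]))]
```

View pics/g2.png

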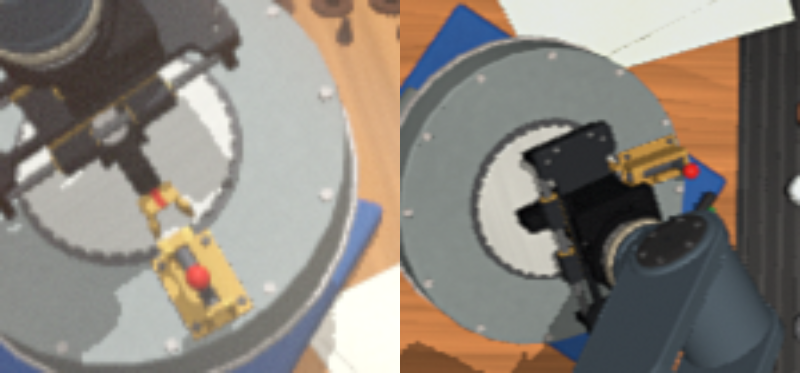

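The side view shows the keeper close to in line, with its red mark near (324.5,170). I'll measure the mark on the z=33 plane.

```bash
cat >> h.py <<'E'
def sidered(S,box=(300,140,360,210)):
    h=cv2.cvtColor(S["pixels"],cv2.COLOR_BGR2HSV); m=(((h[...,0]<6)|(h[...,0]>174))&(h[...,1]>130)&(h[...,2]>80)).astype(np.uint8)
    k=np.zeros_like(m);k[box[1]:box[3],box[0]:box[2]]=1;m*=k
    n,_,st,ce=cv2.connectedComponentsWithStats(m); return [(int(st[i,4]),ce[i]) for i in range(1,n) if st[i,4]>2]
def onplane(c,uv,z):
    o,d=ray(c,uv); a=F.T@(o-C); b=F.T@d; return (a+b*(z/1e3-a[2])/b[2])*1e3
E
python3 -c "
from h import *
S=viewer.camera('side')
for a,u in sidered(S):
    for z in (33,60): p=onplane(S,u,z); print(a,u,z,p,np.degrees(np.arctan2(p[1],p[0])))
d=np.load('drum.npz')
"
```

```text
9 [323.4444 169.7778] 33 [55.2587  3.0329 33.    ] 3.141564502125225
9 [323.4444 169.7778] 60 [67.4916  2.9041 60.    ] 2.4638623032405653
31 [334.7097 192.4516] 33 [118.0186  -1.0646  33.    ] -0.516812055432686
31 [334.7097 192.4516] 60 [128.3918  -1.072   60.    ] -0.478359913652958
```

arm_command(
  delta_rot=[
    [0,0,2],
    [0,0,4],
    [0,0,4],
    [0,0,4],
    [0,0,4],
  ],
  delta_pos=[
    [0,0,0],
    [-0.0005,0,0],
    [-0.001,0,0],
    [-0.001,0,0],
    [-0.001,0,0],
  ],
  gripper=[1,1,1,1,1],
)

```text
time: 8.9
position: [0.5353, 0.0573, 0.2041]
tool_rot: [0.781, -0.56, -0.015, -0.276]
ft_force: [-0.2, 5.0, 4.0]
grip_width: 0.0179
grip_force: 25.0
```

```bash
python3 -c "
from h import *
where()
S=viewer.camera('side')
for a,u in sidered(S):
    for z in (33,60): p=onplane(S,u,z); print(a,u,z,p,np.degrees(np.arctan2(p[1],p[0])))
go((0,0,90),pose(0,0))
"
```

```text
t 8.9 q [-0.4221  0.4082  1.9149  0.7481  0.8828  1.8847] tcp drum mm [-1.9903  0.6328 17.9063] x ang 0.07516178621936291 z [-0.0021  0.     -1.    ] w 0.017934626536548655 F [-5.7158  2.5923  1.2751] M [ 0.1764  0.9918 -0.1185]
9 [322.4444 171.2222] 33 [57.1346 -0.6628 33.    ] -0.6646169811365699
9 [322.4444 171.2222] 60 [69.3119 -0.6821 60.    ] -0.563814306389129
31 [334.7097 192.4516] 33 [118.0186  -1.0646  33.    ] -0.516812055432686
31 [334.7097 192.4516] 60 [128.3918  -1.072   60.    ] -0.478359913652958
dpos [ 0.0018  0.0006 -0.0721] drot [-0.0057  0.119   0.0706]
```

arm_command(
  delta_rot=[
    [0,0,0],
    [0,0,0],
    [0,0,0],
    [0,0,0],
    [0,0,0],
    [0,0,0],
    [0,0,0],
    [0,0,0],
    [0,0,0],
    [0,0,0],
    [0,0,0],
  ],
  delta_pos=[
    [0,0,0],
    [0,0,0],
    [0,0,0],
    [0,0,0],
    [0,0,0],
    [0,0,-0.01],
    [0,0,-0.03],
    [0,0,-0.05],
    [0,0,-0.07],
    [0,0,-0.08],
    [0,0,-0.08],
  ],
  gripper=[-1,-1,-1,-1,-1,-1,-1,-1,-1,-1,-1],
)

```text
time: 9.87
position: [0.5133, 0.0191, 0.2736]
tool_rot: [0.781, -0.56, -0.012, -0.275]
ft_force: [0.6, -0.6, -1.0]
grip_width: 0.0822
grip_force: 0.0
```

```bash
python3 -c "
from h import *
where()
S=viewer.camera('side')
for a,u in sidered(S): print(a,u)
go((127.5,0,90),pose(90,0)); go((127.5,0,40),pose(90,0))
"
```

```text
t 9.8667 q [-0.522   0.2726  1.8692  0.6486  1.0656  1.952 ] tcp drum mm [ -0.0293   1.5479 100.1927] x ang 0.07431933545985976 z [ 0.0041  0.0025 -1.    ] w 0.08218505808606143 F [ 1.0472 -0.0468 -0.7357] M [-0.3835 -0.1199 -0.1215]
7 [322.2857 170.8571]
31 [334.7097 192.4516]
dpos [0.1279 0.0009 0.0093] drot [  0.062   -0.1608 -89.9711]
dpos [0.1278 0.001  0.0593] drot [  0.062   -0.1608 -89.9711]
```

arm_command(
  delta_rot=[
    [0,0,-7],
    [0,0,-14],
    [0,0,-21],
    [0,0,-28],
    [0,0,-35],
    [0,0,-42],
    [0,0,-49],
    [0,0,-56],
    [0,0,-63],
    [0,0,-70],
    [0,0,-77],
    [0,0,-84],
  ],
  delta_pos=[
    [0.01,0,0],
    [0.02,0,0],
    [0.03,0,0],
    [0.045,0,0],
    [0.06,0,0],
    [0.075,0,0],
    [0.09,0,0],
    [0.105,0,0],
    [0.12,0.001,0],
    [0.128,0.001,0.005],
    [0.128,0.001,0.01],
    [0.128,0.001,0.01],
  ],
  gripper=[-1,-1,-1,-1,-1,-1,-1,-1,-1,-1,-1,-1],
)

```text
time: 10.92
position: [0.5614, -0.0854, 0.2179]
tool_rot: [0.955, 0.109, 0.172, -0.215]
ft_force: [0.7, -0.2, 0.9]
grip_width: 0.0871
grip_force: 0.0
```

```bash
python3 -c "
from h import *
where()
go((127.5,0,40),pose(90,0))
"
```

```text
t 10.9167 q [-0.6508  0.4644  1.7361  0.6367  1.091   0.3488] tcp drum mm [126.9126  -2.0701  85.8055] x ang 84.22009221012787 z [-0.003  -0.0031 -1.    ] w 0.08712435060592637 F [0.155  0.9737 0.651 ] M [-0.4241 -0.1621 -0.0443]
dpos [0.0023 0.0005 0.0458] drot [-0.1655  0.1842 -5.7802]
```

arm_command(
  delta_rot=[
    [0,0,-5.8],
    [0,0,-5.8],
    [0,0,-5.8],
    [0,0,-5.8],
    [0,0,-5.8],
    [0,0,-5.8],
  ],
  delta_pos=[
    [0.002,0.0005,0],
    [0.002,0.0005,0.012],
    [0.002,0.0005,0.024],
    [0.002,0.0005,0.036],
    [0.002,0.0005,0.044],
    [0.002,0.0005,0.044],
  ],
  gripper=[-1,-1,-1,-1,-1,-1],
)

```text
time: 11.42
position: [0.5755, -0.0646, 0.1811]
tool_rot: [0.949, 0.154, 0.182, -0.207]
ft_force: [-0.9, 0.4, -0.4]
grip_width: 0.087
grip_force: 0.0
```

```bash
python3 -c "
from h import *
where()
S,T=viewer.camera('side'),viewer.camera('top')
go((127.5,0,41),pose(90,0))
cv2.imwrite('pics/g3.png',np.hstack([cv2.resize(i,(400,373)) for i in (S['pixels'][115:220,280:392],T['pixels'][135:275,225:375])]))"
```

```text
t 11.4167 q [-0.6019  0.5269  1.7556  0.6778  1.0038  0.2311] tcp drum mm [126.2503  -0.2874  41.2409] x ang 89.67822726084049 z [-0.0041 -0.004  -1.    ] w 0.0869827399659814 F [-0.5213 -0.8677 -0.2704] M [-0.3893 -0.2593 -0.0077]
dpos [-0.0008  0.0003  0.0021] drot [-0.0764  0.1053 -0.2378]
```

View pics/g3.png

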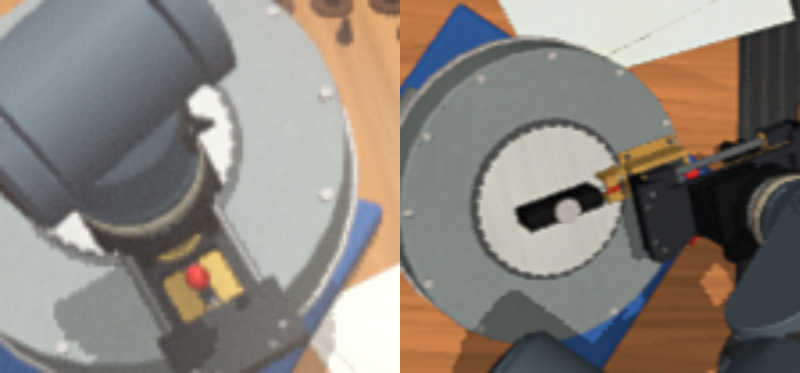

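The knob sits between the open fingers, at side crop (197,275), and the lid bar points at the bolt. I'll close on the ball gently.

arm_command(
  delta_rot=[
    [0,0,0],
    [0,0,0],
    [0,0,0],
    [0,0,0],
    [0,0,0],
    [0,0,0],
    [0,0,0],
    [0,0,0],
    [0,0,0],
    [0,0,0],
    [0,0,0],
    [0,0,0],
  ],
  delta_pos=[
    [0,0,0],
    [0,0,0],
    [0,0,0],
    [0,0,0],
    [0,0,0],
    [0,0,0],
    [0,0,0],
    [0,0,0],
    [0,0,0],
    [0,0,0],
    [0,0,0],
    [0,0,0],
  ],
  gripper=[1,1,1,1,1,1,1,1,1,1,1,1],
  grip_force=12,
)

```text
time: 12.52
position: [0.5764, -0.0664, 0.1835]
tool_rot: [0.949, 0.155, 0.184, -0.205]
ft_force: [-0.7, 0.6, 0.7]
grip_width: 0.0151
grip_force: 8.2
```

```bash
python3 -c "
from h import *
where()"
```

```text
t 12.5167 q [-0.604   0.5232  1.7533  0.6775  1.0056  0.2305] tcp drum mm [127.3739   1.1444  43.8958] x ang 89.79692669762706 z [-0.0007 -0.0009 -1.    ] w 0.01512517834447144 F [-1.058  -0.2106  0.5437] M [-0.3153 -0.1067 -0.0387]
```

arm_command(
  delta_rot=[
    [0,0,0],
    [0,0,0],
    [0,0,0],
    [0,0,0],
    [0,0,0],
    [0,0,0],
    [0,0,0],
    [0,0,0],
    [0,0,0],
    [0,0,0],
  ],
  delta_pos=[
    [-0.001,0,0.001],
    [-0.001,-0.004,0.002],
    [-0.001,-0.008,0.002],
    [-0.001,-0.012,0.002],
    [-0.001,-0.016,0.002],
    [-0.001,-0.02,0.002],
    [-0.001,-0.024,0.002],
    [-0.001,-0.028,0.002],
    [-0.001,-0.03,0.002],
    [-0.001,-0.03,0.002],
  ],
  gripper=[1,1,1,1,1,1,1,1,1,1],
)

```text
time: 13.35
position: [0.5662, -0.0419, 0.1926]
tool_rot: [0.949, 0.155, 0.185, -0.203]
ft_force: [-3.9, -5.1, 6.5]
grip_width: 0.0149
grip_force: 12.0
```

```bash
python3 -c "
from h import *
where()
S=viewer.camera('side')
for a,u in sidered(S): print(a,u,onplane(S,u,60),onplane(S,u,33))"
```

```text
t 13.35 q [-0.5741  0.4866  1.7948  0.6884  0.9815  0.2457] tcp drum mm [99.3663  1.3285 43.5392] x ang 89.89324855127082 z [ 0.005   0.0013 -1.    ] w 0.014869803547931824 F [ 0.813  -1.8886  8.8498] M [-0.6017 -0.4423 -0.0376]
```

arm_command(
  delta_rot=[
    [0,0,0],
    [0,0,0],
    [0,0,0],
    [0,0,0],
    [0,0,0],
    [0,0,0],
    [0,0,0],
    [0,0,0],
  ],
  delta_pos=[
    [0,-0.001,-0.001],
    [0,-0.0015,-0.0015],
    [-0.002,-0.0015,-0.0015],
    [-0.004,-0.0015,-0.0015],
    [-0.006,-0.0015,-0.001],
    [-0.008,-0.0015,-0.001],
    [-0.0085,-0.0015,-0.001],
    [-0.0085,-0.0015,-0.001],
  ],
  gripper=[1,1,1,1,1,1,1,1],
)

```text
time: 14.07
position: [0.5568, -0.0413, 0.1888]
tool_rot: [0.949, 0.154, 0.184, -0.205]
ft_force: [2.0, -3.3, -1.7]
grip_width: 0.0147
grip_force: 12.0
```

```bash
python3 -c "
from h import *
where()"
```

```text
t 14.0667 q [-0.584   0.4847  1.8167  0.693   0.9752  0.2261] tcp drum mm [96.5886 -8.4155 42.7835] x ang 89.77896050165361 z [ 0.0008 -0.0009 -1.    ] w 0.01470345632470504 F [ 4.1989  0.337  -0.5312] M [-0.2809 -0.8842  0.0126]
```

arm_command(
  delta_rot=[
    [0,0,0],
    [0,0,0],
    [0,0,0],
    [0,0,0],
    [0,0,0],
    [0,0,0],
    [0,0,0],
    [0,0,0],
    [0,0,0],
    [0,0,0],
    [0,0,0],
    [0,0,0],
  ],
  delta_pos=[
    [-0.004,0,0.001],
    [-0.008,0,0.0025],
    [-0.012,0,0.0045],
    [-0.015,0,0.0065],
    [-0.0185,0,0.009],
    [-0.0215,0,0.012],
    [-0.0245,0,0.015],
    [-0.027,0,0.0185],
    [-0.0285,0,0.021],
    [-0.03,0,0.024],
    [-0.031,0,0.026],
    [-0.031,0,0.026],
  ],
  gripper=[1,1,1,1,1,1,1,1,1,1,1,1],
)

```text
time: 15.07
position: [0.5365, -0.0364, 0.1536]
tool_rot: [0.949, 0.154, 0.183, -0.205]
ft_force: [1.9, -4.9, -2.8]
grip_width: 0.0143
grip_force: 12.0
```

```bash
python3 -c "
from h import *
where()
S=viewer.camera('side')
cv2.imwrite('pics/g4.png',cv2.resize(S['pixels'][115:220,280:392],(560,525)))"
```

```text
t 15.0667 q [-0.599   0.5268  1.894   0.7458  0.8926  0.1189] tcp drum mm [ 96.4185 -39.8627  16.5471] x ang 89.77249173311684 z [ 0.0006 -0.0014 -1.    ] w 0.014272806061427893 F [ 5.866  -0.5619 -0.6814] M [-0.2815 -1.0823 -0.0373]
```

View pics/g4.png

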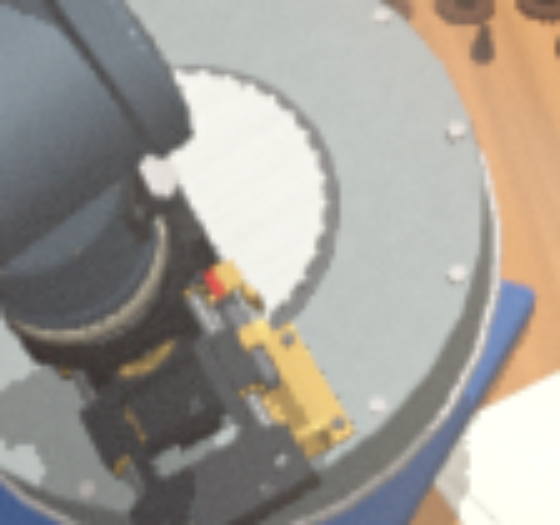

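The bolt is in the keeper and the gripper has followed the handle down to the notch side. I'll release partway and withdraw along the face normal.

arm_command(
  delta_rot=[
    [0,0,0],
    [0,0,0],
    [0,0,0],
    [0,0,0],
    [0,0,0],
    [0,0,0],
    [0,0,0],
    [0,0,0],
    [0,0,0],
    [0,0,0],
    [0,0,0],
    [0,0,0],
  ],
  delta_pos=[
    [0,0.001,0],
    [0,0.001,0],
    [0,0.001,0],
    [0,0.001,0],
    [0,0.001,0],
    [0,0.001,-0.01],
    [0,0.001,-0.03],
    [-0.02,0,-0.06],
    [-0.05,0,-0.09],
    [-0.08,0,-0.12],
    [-0.11,0,-0.14],
    [-0.14,0,-0.15],
  ],
  gripper=[0,0,0,0,0,0,0,0,0,0,0,0],
)

```text
time: 16.12
position: [0.369, -0.1355, 0.2257]
tool_rot: [0.949, 0.155, 0.185, -0.203]
ft_force: [-0.2, -0.9, -0.2]
grip_width: 0.0435
grip_force: 0.0
```

```bash
python3 -c "
from h import *
where()
S,T=viewer.camera('side'),viewer.camera('top')
for a,u in sidered(S,(290,140,360,215)): print(a,u,onplane(S,u,33))
print(proj(S,C+F@np.array([.098,-.039,.033])),proj(S,C+F@np.array([.0555,0,.033])))
cv2.imwrite('pics/g5.png',np.hstack([cv2.resize(i,(400,373)) for i in (S['pixels'][115:220,280:392],T['pixels'][135:275,225:375])]))"
```

```text
t 16.1167 q [-1.0546  0.2903  2.0394  0.5388  1.1496 -0.1169] tcp drum mm [  96.2451 -179.8139  169.784 ] x ang 89.92366129001365 z [ 0.0048 -0.0002 -1.    ] w 0.043461910147751116 F [ 0.8017 -0.4115  0.3277] M [-0.4109 -0.3436 -0.0465]
7 [322.2857 170.8571] [56.1298 -0.5514 33.    ]
25 [316.4  193.96] [ 98.5441 -38.869   33.    ]
[[316.2419 193.797 ]] [[322.3653 170.5231]]
```

View pics/g5.png

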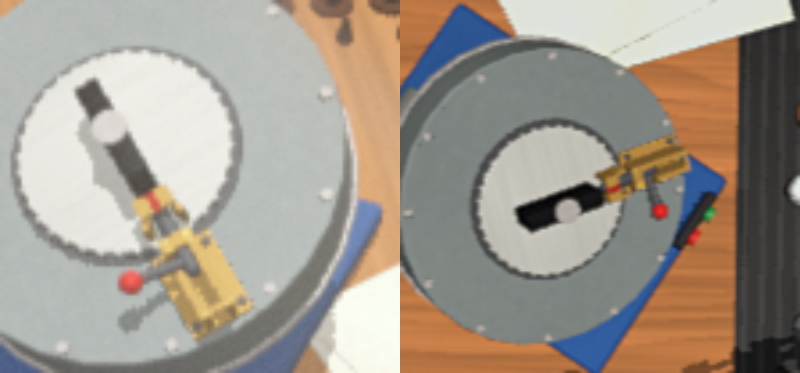

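The knob is at drum (98.5, -38.9, 33), which is the end position. The bolt is home in the keeper, the lid is in line, and the robot is clear of everything.

```bash
python3 -c "
from rig import robot
print(robot.hand_in())"
```

```text
the job is handed in; nothing more can be done
None
```

The job is handed in, with no verdict returned: in the last pictures the lid was in line, the bolt home in the keeper, and the handle down in its notch, and the robot was clear of everything and had not gone near the mat parts.

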